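# Eject the drive caddy and stop it with the other finger

## Robot

A 6-joint arm with a two-finger parallel gripper is mounted at the origin on a cart in front of the work surface, level with it; the furniture and walls round the work are solid. World frame = base frame: x ahead of the robot, y to its left, z up, the work surface at z = 0. Lengths are in m, angles in rad, forces in N, time in s.
With the tool pointing down it reaches from about 0.35 to 0.975 m from the base axis. Payload 4.9 kg.
Tool frame: the origin (TCP) lies at the very end of the fingers, on their centre line; the grasp point (between the pads) lies manip.grip_point_offset behind it (manip.grip_point_offset is the distance from the TCP to the grasp point, in m); z points along the fingers, y is the line along which they close (so a half turn about z gives the same grasp; the last joint's range is limited). The gripper opens to 85 mm and grips with 20 to 120 N. Pads are 22 mm wide; open, the fingers measure 114 mm over their backs; the gripper's body (76 mm by 85 mm) begins 54 mm behind the grasp point. The pads swing forward as they close: fully open they stand 13 mm farther back than shut.
Start: joints at [1.105, 0.053, 1.613, -0, 1.476, -0.119], TCP at [0.212, 0.588, 0.231] pointing down, gripper open.
Joint ranges: [-3.01, 3.01], [-1.01, 2.22], [0.06, 2.58], [-1.02, 4.17], [0.09, 2.62], [-3.14, 3.14]. Speed limits (rad/s): [2.57, 2.57, 3.14, 3.14, 3.14, 3.14].

## Interface

Orientations are given as a unit quaternion [w, x, y, z].
In Python, from plant import manip gives the robot as it stands.
- The arm moves only by the shell command python3 -m crank 'ROWS' [OPENING]. ROWS is JSON, a list of rows, each an object of numbers: "x", "y", "z": the shift along the tool's x, y, z in cm; "turn": the turn about the tool's z in rad. In form: [{"x": .., "y": .., "z": .., "turn": ..}, ...]. A call has 1 to 5 rows; each row shifts and turns the commanded pose from where the row before left it, along the tool's axes as they then stand; what a row does not reach is not made up. A row lasts 1/10 s, in which the tool goes at most 50 mm and 8.59 degrees, less where a joint would pass 70% of its speed; a pose out of reach is approached as far as the arm can. A call with a gripper value outside its range is refused whole. OPENING is the opening in per cent of the stroke, from 0 (shut) to 100 (fully open), set as the call begins (- or left out, the last holds). The fingers move at their own pace and stop on an object; the grip force is fixed at half the most. Time passes only in rows, so rows that do not move let the fingers close. It gives the time, the measured TCP pose, the force, the opening and the grip force at its end, in the units of the state.
- manip.state(): the state, without advancing time (a new reading comes with each control period).
- manip.grab_frame(name): name is "scene" or "top" or "wrist"; returns (picture, depth): 400x640x3 uint8, red, green, blue; 400x640 float32, m along the optical axis (not along the pixel's ray), 0 where there is no reading.
- manip.camera_model(name): a dict with "mtx" (3x3 intrinsics, pixels), "k1" (the pictures are not rectified: a ray, as slopes to the right and down, at radius r is drawn at 1 + k1 r^2 times it, then the intrinsics apply), "world_to_cam" (4x4, takes a point from world to camera coordinates). Camera axes: x right, y down, z forward; pixel columns grow to the right and rows downward; lengths in m; the calibration is good to about 2 mm. A picture is of the moment at which its call begins: read the wrist's pose just before it. camera_model takes no time and is no camera call; for the wrist camera it gives the pose at the moment of the call.
- manip.job_done(): hands the job in; it is judged then, once.
The state is a dict: "time": time; "joint_pos": joint angles; "joint_vel": joint speeds; "joint_efforts": joint torques, N m; "tool_pos": TCP position; "tool_rot": TCP orientation; "contact_force": force on the tool from outside, world axes, zero at the start; "ft_torque": the same for the moment, N m; "gripper_width": opening from 0.0 (shut) to 1.0 (fully open); "grasp_force": force on a finger pad.
Only numpy, scipy, OpenCV 4.12 (cv2) and the standard library are available. Lean on these libraries where they do the work, as an engineer would, in place of code of your own. Each camera call takes 0.05 s, during which the arm holds its last target. There are 200 camera calls.

## Task

Press the drive bay's eject key down with one fingertip, and with the other finger of the same hand, held in front of the bay's mouth, catch the drive caddy as its spring drives it out, before it slides all the way out. Finish while holding it like that: key still down under one finger, caddy stopped part-way out against the other. Do not grip or lift anything, the drive included, and leave the mouse, eraser and sticky notes alone.

Things in the scene. Friction and masses are not known exactly. Their poses are not given: they have to be found in the camera images.
- bay: Low grey drive bay with a clear roof window, fixed to the desk. Origin on the desk under the middle of its open mouth; x points into the housing (away from the robot at yaw 0), y left, z up. In this frame the housing fills x 0 to 150 mm, y -59 to 59, 42 high. A 10 mm high sill for the key runs in front at its right: x -90 to 10, y -92 to -50. The rest of the front is open.
- key_top (a point): Middle of the top face of the eject key: a grey rectangular key with three dark grooves, 36 mm (bay x) by 32 mm (bay y), at x -52, y -71, z 23 mm in the bay's frame when up. It is pressed straight down. Same axes as the bay.
- key (a joint): How far the key is pressed, in m: 0 up, 0.007 fully down (top then 16 mm above the desk). Spring: about 1 N to start it, 5 N fully down; it comes up again when let go. The caddy's catch lets go at about 4 mm.
- caddy_front (a point): Middle of the front face of the caddy's black fascia: an upright plate 92 wide (y -46 to 46 in the bay's frame), from 6 to 40 mm above the desk. At the start it stands at x -9 mm in the bay's frame; it moves along the bay's -x, towards the front.
- caddy (a joint): How far the caddy is out, in m: 0 home and caught, 0.1 fully out. Once the key frees it, a damped spring drives it out with about 3 N at up to about 0.15 m/s: fully out in under a second, and it does not go back by itself. A finger standing still in its way stops it; beyond 0.075 it counts as slid away.
- mouse: Dark computer mouse, loose, 106 x 62 x 34 mm, to the right of the bay. Origin at the centre of its underside. To be left alone.
- eraser: Eraser in a blue sleeve, loose, 46 x 23 x 13 mm, to the left of the bay. Origin at the centre of its underside. To be left alone.
- sticky_block: Block of pink and yellow sticky notes, loose, 77 x 77 x 20 mm, to the left of the bay, further back. Origin at the centre of its underside. To be left alone.
- drive: Dark blue portable backup drive, 112 x 78 x 15 mm, lying loose in the caddy behind the fascia, between low rails; its top is 27 mm above the desk. Origin at the centre of its underside. It rides out with the caddy and is not to be lifted out.

How it is judged:
On the way, in this order (a step that is already met when the one before it is completed fails the run):
1. a finger presses the eject key down until the catch lets go (value of joint key above 0.003 m and contact force between the fingers and key above 0.5 N).
2. the other finger stops the caddy part-way out while the key is still down (value of joint caddy between 0.005 and 0.075 m and velocity of joint caddy below 0.01 m/s and contact force between the fingers and caddy above 0.5 N and value of joint key above 0.003 m), for 0.3 s.
At the end, for the whole second after the job is handed in: The key is held at least 3 mm down by a finger (over 0.5 N), and the caddy stands still (under 10 mm/s), 5 to 75 mm out, pressing on a finger with over 0.5 N; the drive still lies in the caddy (not raised by 10 mm); mouse, eraser and sticky notes are within 15 mm of where they were (all of step 2 and contact force between the fingers and key above 0.5 N and velocity of joint caddy above -0.01 m/s and distance of each of mouse, eraser, sticky_block from where it was at the start of the episode below 0.015 m and height (world z) of drive below 0.022 m); the arm keeps its last pose, push and grip.
It fails at once if the caddy slid away (over 75 mm out) (value of joint caddy above 0.075 m).
It fails at once if a bystander was pushed or lifted by more than 15 mm (distance of any of mouse, eraser, sticky_block from where it was at the start of the episode above 0.015 m).
It fails at once if the drive was lifted out of the caddy (height (world z) of drive above 0.022 m).
It also fails if it takes over 29 s, if anything falls off the work surface, if the arm or the gripper's body presses on something with over 40 N, if the wrist force passes 120 N, or if a joint passes its speed limit or range.

## Working session

There is one attempt and no reset: what is moved stays moved. The work goes in short steps, Python scripts to look and compute and a shell command to move; the robot and the scene stay as the last step left them, time stands still between calls to the robot, and variables do not carry over. Pictures are saved under pics/ and viewed, at most 10 in all, crops included, and the job is handed in when it is done.

```bash
mkdir -p pics
cat > h.py <<'E'
import numpy as np, cv2
from plant import manip
def ray(c,px):
    K=np.array(c["mtx"]);d=(np.array(px,float)-K[:2,2])/[K[0,0],K[1,1]]
    u=d.copy()
    for _ in range(20): u=d/(1+c["k1"]*(u@u))
    T=np.array(c["world_to_cam"]);R=T[:3,:3];o=-R.T@T[:3,3]
    return o,R.T@np.array([u[0],u[1],1])
def plane(c,px,z):
    o,d=ray(c,px);return o+d*(z-o[2])/d[2]
def dep(c,px,D):
    o,d=ray(c,px);return o+d*D[int(px[1]),int(px[0])]
def proj(c,p):
    T=np.array(c["world_to_cam"]);q=T[:3,:3]@p+T[:3,3];u=q[:2]/q[2];u=u*(1+c["k1"]*(u@u))
    K=np.array(c["mtx"]);return u*[K[0,0],K[1,1]]+K[:2,2]
E
python3 - <<'E'
from h import *
s=manip.state();print(s,manip.grip_point_offset)
for n in("top","scene"):
    im,D=manip.grab_frame(n);np.savez(f"{n}.npz",im=im,D=D);cv2.imwrite(f"pics/{n}0.png",im[:,:,::-1])
    c=manip.camera_model(n);print(n,ray(c,(320,200)),c["k1"],c["mtx"])
E
```

```text
{'time': 0.0, 'joint_pos': array([ 1.10499487e+00,  5.33119674e-02,  1.61429100e+00, -3.03802685e-06,
        1.47603284e+00, -1.19038185e-01]), 'joint_vel': array([-1.16955179e-03, -1.24323804e-03,  8.47555307e-05, -2.69852159e-04,
        1.27387270e-03,  9.95147733e-04]), 'joint_efforts': array([ 7.79709735e-04, -3.93682158e+01, -3.70181000e+01, -1.11410063e-04,
        7.24529615e-03, -2.94798959e-06]), 'tool_pos': array([0.2121473 , 0.58722283, 0.23009266]), 'tool_rot': array([-2.93042280e-04,  1.72514031e-01,  9.85006531e-01, -9.78645946e-04]), 'contact_force': array([-1.31285826, -0.06890732, -0.42116239]), 'ft_torque': array([-0.00291893, -0.01414934,  0.03472439]), 'grasp_force': 0.0, 'gripper_width': 1.0000700608864095} 0.0187
top (array([0.57162122, 0.19461465, 0.94939504]), array([ 0.07024211, -0.02186703, -0.99731321])) -0.1225268098539141 [[449.81303651   0.         318.22854022]
 [  0.         449.81303651 202.47383204]
 [  0.           0.           1.        ]]
scene (array([ 0.18665048, -0.35767773,  0.53780468]), array([ 0.52553489,  0.658049  , -0.53991926])) 0.02539951693655475 [[492.97252907   0.         323.58800758]
 [  0.         492.97252907 212.81026875]
 [  0.           0.           1.        ]]
```

View pics/top0.png

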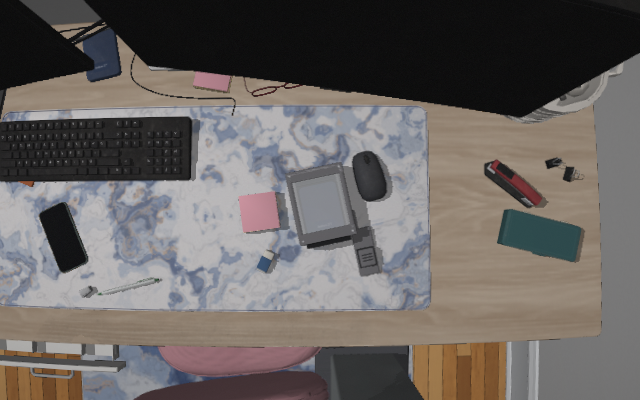

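View pics/scene0.png

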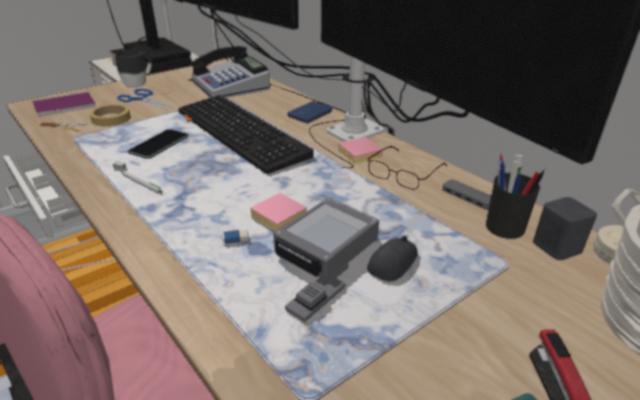

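The top view shows the bay around (322,205), with the key at (367,257), mouse at (369,176), eraser at (265,261) and notes at (259,212). I'll enlarge the bay to measure it.

Run:
```python
from h import *
t=np.load("top.npz");im=t["im"][150:290,240:400]
cv2.imwrite("pics/crop0.png",cv2.resize(im[:,:,::-1],None,fx=4.25,fy=4.25,interpolation=cv2.INTER_CUBIC))
s=np.load("scene.npz")["im"][190:330,210:430]
cv2.imwrite("pics/crop1.png",cv2.resize(s[:,:,::-1],None,fx=3.5,fy=3.5,interpolation=cv2.INTER_CUBIC))
```

```text
(no output)
```

View pics/crop0.png

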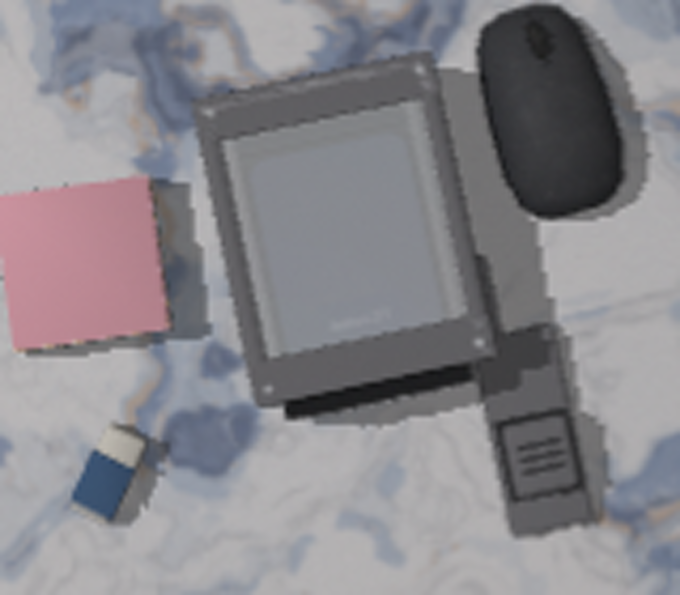

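View pics/crop1.png

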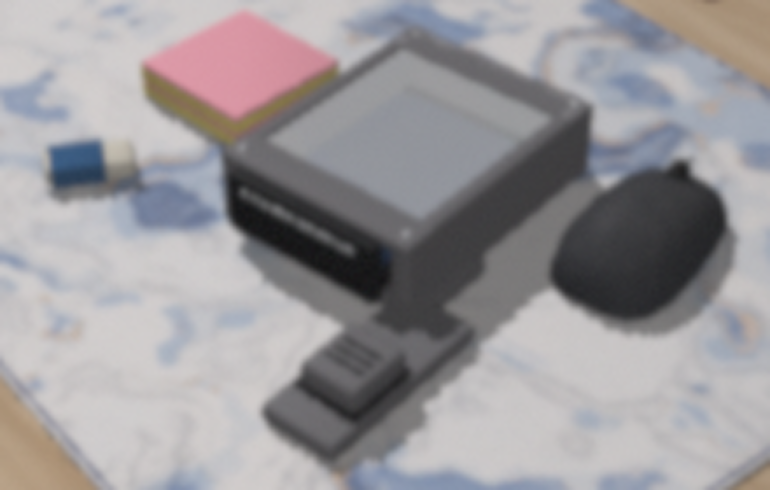

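The enlarged crops give the roof corners (z 42 mm) at about (197,102), (431,54), (495,352) and (257,405), and the key top at about (542,457) in the top crop. In the scene crop the key top's middle is at about (355,363). Next I'll fit the bay frame.

Run:
```python
from h import *
c=manip.camera_model("top");cs=manip.camera_model("scene")
P=lambda x,y:((x+.5)/4.25-.5+240,(y+.5)/4.25-.5+150)
S=lambda x,y:((x+.5)/3.5-.5+210,(y+.5)/3.5-.5+190)
W=np.array([plane(c,P(*p),.042)[:2] for p in[(197,102),(431,54),(495,352),(257,405)]])
B=np.array([[.15,.059],[.15,-.059],[0,-.059],[0,.059]])
print(W.round(4),[np.linalg.norm(W[i]-W[i-1]).round(4) for i in range(4)])
a=B-B.mean(0);b=W-W.mean(0)
yaw=np.arctan2((a[:,0]*b[:,1]-a[:,1]*b[:,0]).sum(),(a*b).sum())
R=np.array([[np.cos(yaw),-np.sin(yaw)],[np.sin(yaw),np.cos(yaw)]]);o=W.mean(0)-R@B.mean(0)
print("yaw",yaw,"o",o,"resid",(W-(B@R.T+o)).round(4))
kt=o+R@[-.052,-.071];print("key pred",kt)
kp=plane(c,P(542,457),.023);ks=plane(cs,S(355,363),.023);print("key meas",kp,ks)
# sanity depth + scene checks
t=np.load("top.npz")["D"];print("depth key",dep(c,P(542,457),t),"roof",dep(c,P(380,370),t),"desk",dep(c,P(350,500),t))
for q in[(225,150),(407,240),(410,30),(590,105)]: print("scene roof",R.T@(plane(cs,S(*q),.042)[:2]-o))
for q in[(286,416),(470,383)]: print("fascia",R.T@(plane(c,P(*q),.04)[:2]-o))
for n,q,z in[("mouse",(548,110),.02),("eraser",(112,475),.013),("notes",(85,265),.02)]: print(n,R.T@(plane(c,P(*q),z)[:2]-o))
for n,q in(("key top",kp),("key sc",ks)): print(n,R.T@(q[:2]-o))
```

```text
[[0.6895 0.2435]
 [0.7123 0.1314]
 [0.5696 0.1022]
 [0.5452 0.2153]] [np.float64(0.1471), np.float64(0.1144), np.float64(0.1457), np.float64(0.1157)]
yaw 0.2009104044613333 o [0.5556593  0.15813284] resid [[-0.0013 -0.0024]
 [-0.0021  0.0011]
 [ 0.0021  0.0019]
 [ 0.0013 -0.0007]]
key pred [0.51887413 0.07818379]
key meas [0.51854069 0.07788933 0.023     ] [0.51614345 0.07513828 0.023     ]
depth key [0.51867845 0.07819227 0.02540427] roof [0.56144798 0.15713432 0.0464476 ] desk [0.49693972 0.17051058 0.00197151]
scene roof [0.00061313 0.05781786]
scene roof [ 0.0048221 -0.0525011]
scene roof [0.14195108 0.05833764]
scene roof [ 0.14639201 -0.0550084 ]
fascia [-0.00682134  0.0457478 ]
fascia [-0.00951573 -0.04302343]
mouse [ 0.11252556 -0.11024767]
eraser [-0.01852936  0.13507906]
notes [0.0841616  0.12687526]
key top [-0.0523855  -0.07122199]
key sc [-0.05528352 -0.0734393 ]
```

The corner fit agrees with the key measured in both views to within 3 mm (yaw 0.201). The plan is to set the tool's y along the bay's y with the gripper open, putting one finger on the key and the other at bay y of about +29 and x of about -52, so the caddy should stop about 30 mm out.

```bash
python3 -m crank '[{"turn":-0.137},{"turn":-0.137},{"turn":-0.137},{"turn":-0.137},{"x":0}]' 100; python3 -m crank '[{"x":-1.6,"y":-4},{"x":-1.6,"y":-4},{"x":-1.6,"y":-4},{"x":-1.6,"y":-4},{"x":-1.6,"y":-4}]'; python3 -m crank '[{"x":-1.6,"y":-4},{"x":-1.6,"y":-4},{"x":-1.6,"y":-4},{"x":-1.6,"y":-4},{"x":-1.6,"y":-4}]'
cat > w.py <<'E'
from h import *
s=manip.state();o=np.array([.5556593,.15813284]);a=.2009
R=np.array([[np.cos(a),-np.sin(a)],[np.sin(a),np.cos(a)]]);p=s["tool_pos"]
w,x,y,z=s["tool_rot"];ty=np.array([2*(x*y-w*z),1-2*(x*x+z*z)])
print("bay tcp mm",(R.T@(p[:2]-o)*1e3).round(1),"z",(p[2]*1e3).round(1),"yaw err",(np.arctan2(ty[1],ty[0])-np.pi/2-a).round(4),"F",s["contact_force"].round(2),"t",s["time"],"w",s["gripper_width"],"q",s["joint_pos"].round(2))
E
python3 w.py
```

```text
bay tcp mm [-251.   489.1] z 230.2 yaw err -0.5477 F [ 1.09 -0.42 -0.03] t 0.1 w 0.9962865933749577 q [ 1.11  0.05  1.61  0.    1.48 -0.12]schema error: expected keys x, y, z, turn
schema error: expected keys x, y, z, turn
schema error: expected keys x, y, z, turn
```

All four keys are needed in each row.

```bash
python3 -m crank '[{"x":0,"y":0,"z":0,"turn":-0.137},{"x":0,"y":0,"z":0,"turn":-0.137},{"x":0,"y":0,"z":0,"turn":-0.137},{"x":0,"y":0,"z":0,"turn":-0.137},{"x":0,"y":0,"z":0,"turn":0}]' 100; python3 w.py; python3 -m crank '[{"x":-1.6,"y":-4,"z":0,"turn":0},{"x":-1.6,"y":-4,"z":0,"turn":0},{"x":-1.6,"y":-4,"z":0,"turn":0},{"x":-1.6,"y":-4,"z":0,"turn":0},{"x":-1.6,"y":-4,"z":0,"turn":0}]'; python3 -m crank '[{"x":-1.6,"y":-4,"z":0,"turn":0},{"x":-1.6,"y":-4,"z":0,"turn":0},{"x":-1.6,"y":-4,"z":0,"turn":0},{"x":-1.6,"y":-4,"z":0,"turn":0},{"x":-1.6,"y":-4,"z":0,"turn":0}]' ; python3 w.py
```

```text
time: 0.6
tool_pos: [0.2123, 0.5875, 0.2307]
tool_rot: [-0.0, -0.1, 0.995, -0.0]
contact_force: [0.9, 0.7, -0.3]
gripper_width: 1.002
grasp_force: 0.0
bay tcp mm [-250.8  489.2] z 230.7 yaw err 0.0001 F [ 0.92  0.71 -0.29] t 0.6 w 1.0022567110475582 q [ 1.11  0.05  1.61 -0.    1.48 -0.67]
time: 1.1
tool_pos: [0.3313, 0.4062, 0.231]
tool_rot: [-0.0, -0.099, 0.995, -0.0]
contact_force: [0.6, -0.2, 0.1]
gripper_width: 1.006
grasp_force: 0.0
time: 1.6
tool_pos: [0.4497, 0.2262, 0.2312]
tool_rot: [0.0, -0.099, 0.995, 0.0]
contact_force: [0.9, 1.4, -0.2]
gripper_width: 1.002
grasp_force: 0.0
bay tcp mm [-90.3  87.8] z 231.2 yaw err -0.0031 F [ 0.94  1.44 -0.16] t 1.6 w 1.002421299872556 q [ 0.32 -0.24  1.89  0.    1.5  -1.45]
```

```bash
python3 -m crank '[{"x":-1.3,"y":-3.7,"z":2,"turn":0},{"x":-1.3,"y":-3.7,"z":3,"turn":0},{"x":-1.3,"y":-3.6,"z":3,"turn":0},{"x":0,"y":0,"z":3,"turn":0},{"x":0,"y":0,"z":3,"turn":0}]';python3 -m crank '[{"x":0,"y":0,"z":1.5,"turn":0},{"x":0,"y":0,"z":1.5,"turn":0},{"x":0,"y":0,"z":1,"turn":0},{"x":0,"y":0,"z":0,"turn":0},{"x":0,"y":0,"z":0,"turn":0}]'; python3 w.py
python3 - <<'E'
from h import *
im,D=manip.grab_frame("top");a=im[150:290,240:400];im,_=manip.grab_frame("scene");b=im[180:330,210:430]
f=lambda i,k:cv2.resize(i[:,:,::-1],k,interpolation=cv2.INTER_CUBIC)
cv2.imwrite("pics/a1.png",np.hstack([f(a,(380,332)),f(b,(420,332))]))
im,_=manip.grab_frame("wrist");cv2.imwrite("pics/w1.png",im[:,:,::-1])
E
```

```text
time: 2.1
tool_pos: [0.5096, 0.1265, 0.09]
tool_rot: [-0.0, -0.097, 0.995, 0.0]
contact_force: [0.1, 0.6, 0.5]
gripper_width: 1.0
grasp_force: 0.0
time: 2.6
tool_pos: [0.51, 0.1281, 0.0522]
tool_rot: [0.001, -0.101, 0.995, -0.0]
contact_force: [-0.1, 0.4, -0.1]
gripper_width: 1.001
grasp_force: 0.0
bay tcp mm [-50.7 -20.3] z 52.2 yaw err 0.0004 F [-0.13  0.36 -0.13] t 2.6 w 1.001171616752862 q [ 0.1   0.    1.98 -0.    1.16 -1.67]
```

View pics/a1.png

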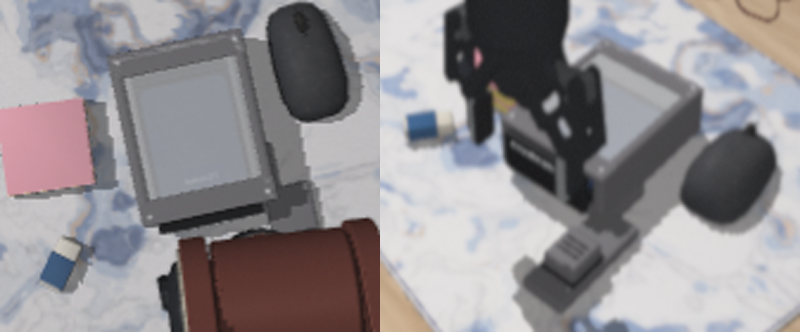

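View pics/w1.png

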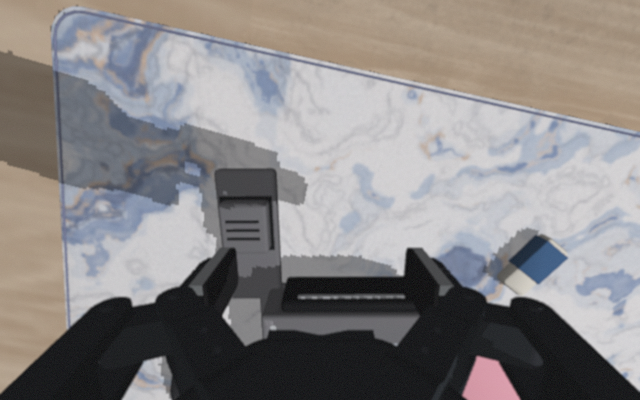

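The wrist view shows the finger tips at about (233,255) and (415,255) and the key top at (245,232); the scene view shows the fingers in front of the mouth. I'll check by projection where the fingers really end and where they will land.

Run:
```python
from h import *
c=manip.camera_model("wrist");o=np.array([.5556593,.15813284]);a=.2009
R=np.array([[np.cos(a),-np.sin(a)],[np.sin(a),np.cos(a)]])
W=lambda x,y,z:np.r_[o+R@[x,y],z]
print("key",proj(c,W(-.052,-.071,.023)))
k=plane(c,(245,232),.023);print("key meas bay",R.T@(k[:2]-o))
s=manip.state();p=s["tool_pos"];ex=R@[1,0];ey=R@[0,1]
for d in(0,.013):
  for y in(-.0425,-.057,.0425,.057):
    for x in(-.011,.011): print(d,y,x,proj(c,np.r_[p[:2]+ex*x+ey*y,p[2]+d]).round(0))
_,D=manip.grab_frame("wrist")
for q in[(233,258),(228,262),(412,258),(418,262)]:
    w=dep(c,q,D);print(q,"tip depth point rel TCP (bay)",R.T@(w[:2]-p[:2]),w[2])
```

```text
key [245.42632905 229.681597  ]
key meas bay [-0.05035389 -0.07140419]
0 -0.0425 -0.011 [245. 234.]
0 -0.0425 0.011 [248. 269.]
0 -0.057 -0.011 [219. 234.]
0 -0.057 0.011 [222. 269.]
0 0.0425 -0.011 [399. 234.]
0 0.0425 0.011 [396. 269.]
0 0.057 -0.011 [426. 234.]
0 0.057 0.011 [422. 269.]
0.013 -0.0425 -0.011 [238. 243.]
0.013 -0.0425 0.011 [242. 282.]
0.013 -0.057 -0.011 [210. 243.]
0.013 -0.057 0.011 [214. 282.]
0.013 0.0425 -0.011 [406. 243.]
0.013 0.0425 0.011 [403. 282.]
0.013 0.057 -0.011 [435. 243.]
0.013 0.057 0.011 [430. 282.]
(233, 258) tip depth point rel TCP (bay) [-0.00569961 -0.0439199 ] 0.0713321044429305
(228, 262) tip depth point rel TCP (bay) [-0.00751607 -0.04381762] 0.07886872778979989
(412, 258) tip depth point rel TCP (bay) [-0.00882772  0.04199395] 0.0773936405975047
(418, 262) tip depth point rel TCP (bay) [-0.01106736  0.04186991] 0.08552834280433529
```

```bash
python3 -m crank '[{"x":0,"y":-0.2,"z":1.5,"turn":0},{"x":0,"y":0,"z":1.5,"turn":0},{"x":0,"y":0,"z":0.7,"turn":0},{"x":0,"y":0,"z":0,"turn":0},{"x":0,"y":0,"z":0,"turn":0}]'>/dev/null; python3 w.py;  python3 -m crank '[{"x":0,"y":0,"z":0.2,"turn":0},{"x":0,"y":0,"z":0.2,"turn":0},{"x":0,"y":0,"z":0.1,"turn":0},{"x":0,"y":0,"z":0,"turn":0},{"x":0,"y":0,"z":0,"turn":0}]'; python3 w.py
```

```text
bay tcp mm [-51.8 -22.4] z 13.7 yaw err 0.0003 F [-1.39 -0.69 -0.19] t 3.3 w 0.9991394590125776 q [ 0.1   0.06  2.   -0.    1.08 -1.67]
time: 3.8
tool_pos: [0.51, 0.1259, 0.0097]
tool_rot: [0.0, -0.1, 0.995, -0.0]
contact_force: [-0.0, -0.0, 2.3]
gripper_width: 1.0
grasp_force: 0.8
bay tcp mm [-51.2 -22.5] z 9.7 yaw err 0.0003 F [-0.   -0.02  2.32] t 3.8 w 0.9998290812469729 q [ 0.1   0.07  2.   -0.    1.07 -1.67]
```

Contact force is 2.3 N, so the key has started down. Now I'll press it through.

```bash
python3 -m crank '[{"x":0,"y":0,"z":0.2,"turn":0},{"x":0,"y":0,"z":0.2,"turn":0},{"x":0,"y":0,"z":0.1,"turn":0},{"x":0,"y":0,"z":0,"turn":0},{"x":0,"y":0,"z":0,"turn":0}]'; python3 w.py
python3 - <<'E'
from h import *
im,D=manip.grab_frame("top");a=im[150:290,240:400];im,_=manip.grab_frame("scene");b=im[180:330,210:430]
f=lambda i,k:cv2.resize(i[:,:,::-1],k,interpolation=cv2.INTER_CUBIC)
im,_=manip.grab_frame("wrist")
cv2.imwrite("pics/a2.png",np.vstack([np.hstack([f(a,(380,300)),f(b,(420,300))]),np.hstack([f(im[160:360,120:520],(600,300)),np.zeros((300,200,3),np.uint8)])]))
E
```

```text
time: 4.3
tool_pos: [0.5099, 0.1259, 0.0045]
tool_rot: [0.0, -0.101, 0.995, -0.0]
contact_force: [-1.1, 0.8, 4.8]
gripper_width: 0.997
grasp_force: 3.5
bay tcp mm [-51.2 -22.5] z 4.5 yaw err 0.0012 F [-1.12  0.83  4.77] t 4.3 w 0.9970284353671164 q [ 0.1   0.08  2.   -0.    1.06 -1.67]
```

View pics/a2.png

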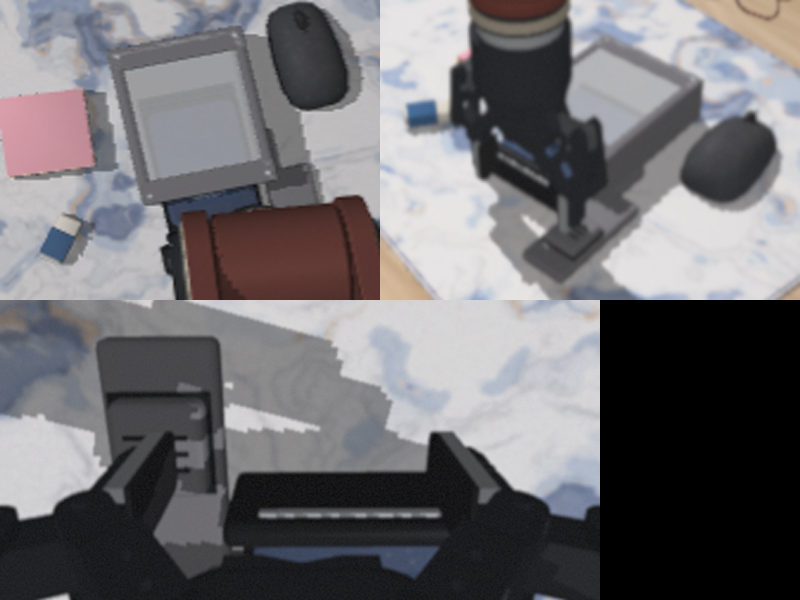

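The caddy is out and its fascia appears to rest on the left finger, with the key down under the right one. I'll hold and verify it's steady.

```bash
for i in 1 2 3; do python3 -m crank '[{"x":0,"y":0,"z":0,"turn":0},{"x":0,"y":0,"z":0,"turn":0},{"x":0,"y":0,"z":0,"turn":0}]'>/dev/null; python3 w.py
python3 - <<'E'
from h import *
o=np.array([.5556593,.15813284]);a=.2009
R=np.array([[np.cos(a),-np.sin(a)],[np.sin(a),np.cos(a)]])
F=[]
c=manip.camera_model("wrist")
for _ in range(4):
    im,D=manip.grab_frame("wrist");F.append(np.r_[manip.state()["contact_force"],manip.state()["ft_torque"]])
g=im.astype(int).sum(2)
# white lettering row on fascia and front top edge at column 320
m=(im.min(2)>120);ys,xs=np.nonzero(m[295:312,285:415]);
w=plane(c,(320,277),.040)
print("letter row",ys.mean()+295 if len(ys) else None,"fascia top front bay x",(R.T@(w[:2]-o)).round(4),"F",np.mean(F,0).round(2),"bayF",(R.T@np.mean(F,0)[:2]).round(2))
print("col",g[264:290:2,320])
E
done
```

```text
bay tcp mm [-51.2 -22.5] z 4.5 yaw err 0.0005 F [0.32 0.12 4.08] t 4.75 w 0.9981693186081735 q [ 0.1   0.08  2.   -0.    1.06 -1.67]
letter row 302.88557213930346 fascia top front bay x [-0.0564 -0.0235] F [ 0.04  0.64  3.95 -0.08 -0.07  0.29] bayF [0.16 0.62]
col [413 407 408 418 413 293  84  63  65  67  80  70  54]
bay tcp mm [-51.3 -22.5] z 4.5 yaw err 0.0003 F [-0.21  0.11  4.2 ] t 5.25 w 0.9990314884163091 q [ 0.1   0.08  2.    0.    1.06 -1.67]
letter row 302.89690721649487 fascia top front bay x [-0.0564 -0.0235] F [ 0.51 -0.02  5.27 -0.07 -0.14  0.3 ] bayF [ 0.5  -0.12]
col [414 410 406 416 415 299  85  65  81  76  58  72  69]
bay tcp mm [-51.3 -22.5] z 4.4 yaw err 0.0003 F [0.13 0.85 4.89] t 5.75 w 0.9943343818651177 q [ 0.1   0.08  2.    0.    1.06 -1.67]
letter row 302.90816326530614 fascia top front bay x [-0.0565 -0.0235] F [ 0.34  0.55  4.46 -0.09 -0.14  0.31] bayF [0.44 0.47]
col [412 408 410 418 415 298  74  69  50  49  57  56  67]
```

Run:
```python
from h import *
o=np.array([.5556593,.15813284]);a=.2009
R=np.array([[np.cos(a),-np.sin(a)],[np.sin(a),np.cos(a)]])
c=manip.camera_model("wrist");print("cam bay",R.T@(ray(c,(320,200))[0][:2]-o))
for r,z in[(275,.006),(303,.025),(320,.04)]: print(r,z,R.T@(plane(c,(350,r),z)[:2]-o))
```

```text
cam bay [-0.1208221  -0.02327008]
275 0.006 [-0.03757603 -0.0065166 ]
303 0.025 [-0.03269797 -0.00829716]
320 0.04 [-0.03445131 -0.00986306]
```

The fascia sits at about -37 mm in the bay frame, so the caddy is about 28 mm out and still at the finger's edge. The 0.3 N m moment matches about 3 N on that finger, balanced at the key, and the key force is about 4.5 N. Handing in.

```bash
python3 -c "
from plant import manip
print(manip.job_done())"
```

```text
the job is handed in; nothing more can be done
None
```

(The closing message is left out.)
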